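# Check that the arepita mould clears the press bar

## Robot

A 6-joint arm with a two-finger parallel gripper is mounted at the origin on the work surface. World frame = base frame: x ahead of the robot, y to its left, z up, the work surface at z = 0. Lengths are in m, angles in rad, forces in N, time in s.
With the tool pointing down it reaches from about 0.25 to 0.775 m from the base axis. Payload 4 kg.
Tool frame: the origin (TCP) lies midway between the tips of the shut fingers; the grasp point (between the pads) lies 19 mm behind it; y points along the fingers, z is the direction in which the jaws open and shut, and the axes are right-handed (so a half turn about y gives the same grasp; the last joint's range is limited). The gripper opens to 85 mm and grips with 20 to 120 N. Pads are 22 mm wide; open, the fingers measure 114 mm over their backs; the gripper's body (76 mm by 85 mm) begins 54 mm behind the grasp point. The pads swing forward as they close: fully open they stand 13 mm farther back than shut.
Start: joints at [-1.211, 0.087, 1.371, -0, 1.684, -0.103], TCP at [0.246, -0.492, 0.231] pointing down, gripper open.
Joint ranges: [-3.1, 3.1], [-0.76, 2.03], [0.27, 2.55], [-1.08, 4.22], [0.17, 2.65], [-2.57, 2.57]. Speed limits (rad/s): [2.79, 2.79, 3.14, 3.14, 3.14, 3.14].

## Interface

Orientations are given as a rotation vector (axis times angle).
In Python, from rig import r gives the robot as it stands. The module is installed in compiled form; this text tells all that it offers.
- The arm moves only by the shell command python3 -m handwheel 'ROWS' [OPENING] [FORCE]. ROWS is JSON, a list of rows, each an object of numbers: "x", "y", "z": the shift along the tool's x, y, z in units of 0.25 m (1.0 is 0.25 m); "ax", "ay", "az": the turn, a rotation vector about the tool's x, y, z in units of 60 degrees (1.0 is 60 degrees). In form: [{"x": .., "y": .., "z": .., "ax": .., "ay": .., "az": ..}, ...]. A call has 1 to 8 rows; each row is the pose to reach, as a shift and turn from the pose measured when the call began, along the tool's axes at that moment; what a row does not reach only later rows make up. A row lasts 1/10 s, in which the tool goes at most 50 mm and 8.59 degrees, less where a joint would pass 70% of its speed; a pose out of reach is approached as far as the arm can. A call with a number of a shift or a turn outside -1 to 1 is refused whole. A call with a gripper value outside its range is refused whole. OPENING is the opening, from -1 (shut) to 1 (fully open), set as the call begins (- or left out, the last holds). The fingers move at their own pace and stop on an object; FORCE is the grip in N (left out, the last holds). Time passes only in rows, so rows that repeat a pose let the fingers close. It gives the time, the measured TCP pose, the force and the opening at its end, in the units of the state.
- r.state(): the state, without advancing time (a new reading comes with each control period).
- r.read_camera(name): name is "scene" or "top" or "wrist"; returns (picture, depth): 420x560x3 uint8, red, green, blue; 420x560 float32, m along the optical axis (not along the pixel's ray), 0 where there is no reading.
- r.calibration(name): a dict with "intrinsics" (3x3 intrinsics, pixels), "world_from_camera" (4x4, takes a point from camera to world coordinates); the wrist camera has in their place "T_tool_cam" (4x4, takes a point from camera to tool coordinates, whose origin is the TCP and whose axes are the tool frame's). Camera axes: x right, y down, z forward; pixel columns grow to the right and rows downward; lengths in m; the calibration is good to about 2 mm. A picture is of the moment at which its call begins: read the wrist's pose just before it. calibration takes no time and is no camera call.
- r.finish_job(): hands the job in, once; it reports no verdict.
The state is a dict: "clock": time; "joints": joint angles; "joint_velocities": joint speeds; "joint_efforts": joint torques, N m; "ee_pos": TCP position; "eef_rot": TCP orientation; "wrist_force": force on the tool from outside, world axes, zero at the start; "ft_torque": the same for the moment, N m; "gripper_width": finger opening in m.
Only numpy, scipy, OpenCV 4.12 (cv2) and the standard library are available. Lean on these libraries where they do the work, as an engineer would, in place of code of your own. Each camera call takes 0.05 s, during which the arm holds its last target.

## Task

Check that the wooden arepita mould clears the height limit of the arepa press: lay it flat and hollows up between the two rails of the press board, wholly in front of the fixed bar, then push it along under the bar until it is home against the cork-faced stop on the far side. How far back the stop stands is not known, so feel for it: once it touches, keep it pressed against the stop for half a second with a gentle push of about 10 N, and never push it against the bar or stop with more than 13 N. Then let go, leaving the mould lying there under the bar against the stop, and leave the other kitchen things where they are.

Things in the scene. Friction and masses are not known exactly. Their poses are not given: they have to be found in the camera images.
- mould: The arepita mould: a pale hardwood block 120 mm long (x), 54 mm wide (y) and 38 mm high (z), about 0.2 kg, with two round hollows 42 mm across and 14 mm deep in its top, 58 mm apart along x. Origin at the centre of its underside. Either end may go first. It starts on the counter to the right of the press, hollows up.
- bridge: Fixed wooden bridge of the press. Origin on the counter below the middle of the bar; x runs level along the lane in the pushing direction (away from the robot), z up. Bar: 30 mm wide (x -15 to +15), 160 mm long (y), underside 59 mm and top 84 mm above the counter, so 3 mm above the mould on the board. Posts' inner faces at y = +-50 mm. A steel clamp 70 mm high stands at x = 125 to 175 mm.
- stop_zone (a point): Fixed point of the bridge, on the board top in mid-lane, 55 mm beyond the bridge origin along x: the middle of where the stop's cork face (50 mm wide, top 27 mm above the board, part of the bridge) may rest. The face is up to 20 mm nearer or farther in x, unknown each time. It is sprung: yields 1 mm per 4 N, up to 6 mm, then is rigid. Sliding the mould takes 1 to 3 N, more if also pressed down.
- board: Fixed board of the press, same origin and axes as the bridge: 18 mm thick, 160 mm wide, from x = -180 to +160 mm. On it two rails 8 mm high and 8 mm thick run from x = -170 to +90 mm, their inner faces at y = +-31 mm, a lane 62 mm wide. Its top, where the mould lies, is 18 mm above the counter; the rail tops are 26 mm above it.
- budare: Bystander: round black griddle 250 mm across, 16 mm high, with a bar handle towards its -y side reaching 240 mm from its centre; 2.2 kg. Origin at the centre of its underside.
- bowl: Bystander: plastic bowl 150 mm across the rim, 60 mm high. Origin at the centre of its underside.
- shaker: Bystander: glass salt shaker with a steel cap, 42 mm across, 80 mm high. Origin at the centre of its underside.
- spatula: Bystander: bamboo spatula about 280 mm long lying on the counter along its x axis, near the right-hand side. Origin at the middle of its underside.
There are look-alikes about, which are no part of the job. Of the things that look like the mould, the middle-sized one is meant.

How it is judged:
By the outcome, as a careful person would: the job done as asked, in the order asked, and still so for the second after the job is handed in, with the robot touching nothing.
It also fails if it takes over 62 s, if anything falls off the work surface, if the arm or the gripper's body presses on something with over 40 N, if the wrist force passes 120 N, or if a joint passes its speed limit or range.

## Working session

There is one attempt and no reset: what is moved stays moved. The work goes in short steps, Python scripts to look and compute and a shell command to move; the robot and the scene stay as the last step left them, time stands still between calls to the robot, and variables do not carry over. Pictures are saved under pics/ and viewed, and the job is handed in when it is done.

```bash
ls; mkdir -p pics; python3 - <<'E'
from rig import r
import cv2,numpy as np
s=r.state();print({k:np.round(v,3).tolist() for k,v in s.items()})
for n in("scene","top","wrist"):
    p,d=r.read_camera(n);cv2.imwrite(f"pics/{n}0.png",p[:,:,::-1]);np.save(f"pics/{n}0.npy",d)
    c=r.calibration(n);print(n,{k:np.round(v,4).tolist() for k,v in c.items()})
E
```

```text
pics
{'clock': 0.0, 'joints': [-1.211, 0.088, 1.372, 0.0, 1.684, -0.103], 'joint_velocities': [-0.001, 0.003, 0.001, 0.001, 0.001, 0.002], 'joint_efforts': [0.001, -35.186, -31.327, -0.0, 0.011, 0.0], 'ee_pos': [0.245, -0.492, 0.23], 'eef_rot': [-0.463, 1.966, -1.962], 'wrist_force': [-0.785, -0.001, 0.548], 'ft_torque': [-0.018, -0.029, 0.005], 'gripper_width': 0.086}
scene {'intrinsics': [[493.6575, 0.0, 285.0957], [0.0, 493.6575, 214.8256], [0.0, 0.0, 1.0]], 'world_from_camera': [[-0.3143, 0.584, -0.7484, 1.401], [0.9493, 0.1993, -0.2431, 0.268], [0.0071, -0.7869, -0.617, 0.7803], [0.0, 0.0, 0.0, 1.0]]}
top {'intrinsics': [[521.4351, 0.0, 279.383], [0.0, 521.4351, 205.4564], [0.0, 0.0, 1.0]], 'world_from_camera': [[-0.0275, -0.9855, 0.1674, 0.2755], [-0.9996, 0.026, -0.0111, -0.0008], [0.0066, -0.1677, -0.9858, 1.5085], [0.0, 0.0, 0.0, 1.0]]}
wrist {'intrinsics': [[293.2433, 0.0, 281.1959], [0.0, 293.2433, 210.8038], [0.0, 0.0, 1.0]], 'T_tool_cam': [[0.0002, 0.9592, 0.2827, -0.0721], [-0.0001, -0.2827, 0.9592, -0.1434], [1.0, -0.0002, 0.0, 0.0001], [0.0, 0.0, 0.0, 1.0]]}
```

View pics/top0.png

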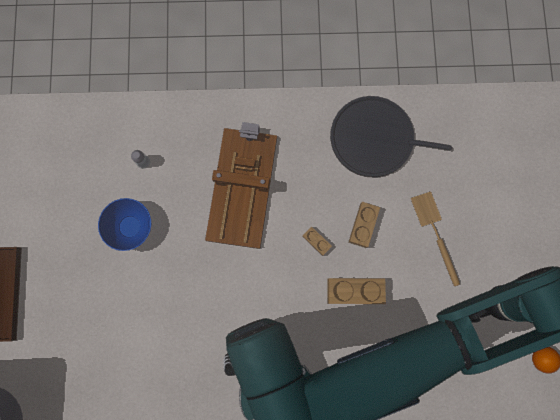

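View pics/scene0.png

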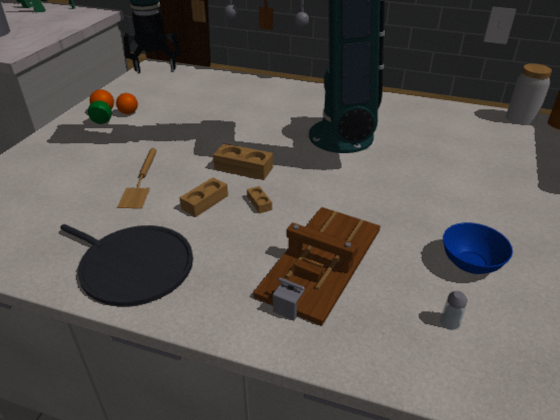

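View pics/wrist0.png

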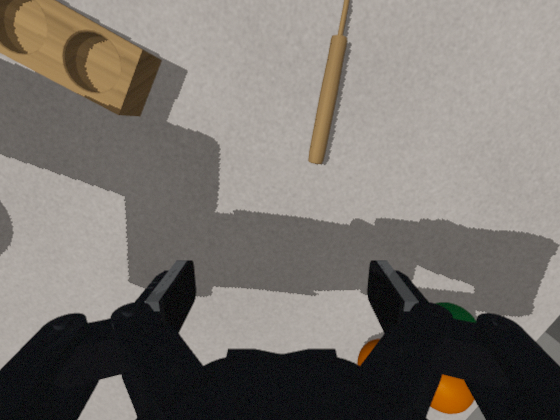

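The top view shows three look-alikes: large at (357,291), middle-sized at (366,225), which is the target, and small at (318,242). The press board is around (242,190), with the bar at about (242,180) and the clamp at (250,130). Next I'll measure them from the depth.

```bash
cat > h.py <<'E'
import numpy as np,cv2
from rig import r
def cloud(d,c,T=None):
    K=np.array(c["intrinsics"]);T=np.array(c["world_from_camera"]) if T is None else T
    v,u=np.mgrid[:d.shape[0],:d.shape[1]]
    P=np.stack([(u-K[0,2])/K[0,0]*d,(v-K[1,2])/K[1,1]*d,d],-1)
    return P@T[:3,:3].T+T[:3,3]
def rect(P,m):
    q=P[m][:,:2].astype(np.float32)*1000
    c,s,a=cv2.minAreaRect(q); 
    return np.round(c,1),np.round(s,1),round(a,2),len(q)
E
python3 - <<'E'
from h import *
d=np.load("pics/top0.npy");P=cloud(d,r.calibration("top"))
v,u=np.mgrid[:420,:560];Z=P[...,2]
def box(a,b,c,e):return (u>=a)&(u<=b)&(v>=c)&(v<=e)&(d>0)
for nm,b in dict(large=(322,392,270,308),mid=(343,388,195,252),small=(298,338,222,260)).items():
    m=box(*b); h=np.percentile(Z[m&(Z>.012)],90); print(nm,h,rect(P,m&(Z>h-.006)&(Z<h+.006)))
bb=box(198,285,118,255)
print('table z',np.median(Z[box(290,330,150,200)]))
print('bar',rect(P,bb&(Z>.078)&(Z<.092)&(v>160)))
print('board',rect(P,bb&(Z>.012)&(Z<.024)), rect(P,bb&(Z>.012)))
for nm,b in dict(a=(220,275,165,195)).items():
    print(np.histogram(Z[box(*b)],bins=np.arange(0,.1,.005)))
print('clamp',rect(P,bb&(Z>.06)&(v<145)))
E
```

```text
large 0.053107196377057124 (array([ 279.5, -224.7]), array([155.9,  68.3]), 88.4, 664)
mid 0.04110519455841053 (array([ 466., -259.]), array([ 54.4, 120.8]), 69.49, 386)
small 0.02948573741573357 (array([ 423.3, -120.4]), array([80.5, 37.4]), 43.01, 177)
table z 0.0006869020610897891
bar (array([596.8,  90.2]), array([160.2,  31. ]), 80.36, 589)
board (array([597.4, 114.1]), array([208. , 352.9]), 80.2, 4536) (array([598.1, 114.1]), array([208. , 354.2]), 80.06, 6339)
(array([ 82,  19, 112, 351, 271, 113,  29,  24,  35,  25,  10,   4,  14,
        14,  21,  52, 245, 218,  25]), array([0.   , 0.005, 0.01 , 0.015, 0.02 , 0.025, 0.03 , 0.035, 0.04 ,
       0.045, 0.05 , 0.055, 0.06 , 0.065, 0.07 , 0.075, 0.08 , 0.085,
       0.09 , 0.095]))
clamp (array([740.8,  64.5]), array([55. , 30.3]), 61.28, 63)
```

```bash
python3 - <<'E'
import cv2
p=cv2.imread("pics/top0.png")[110:260,190:400];cv2.imwrite("pics/topzoom.png",cv2.resize(p,None,fx=3.8,fy=3.8,interpolation=cv2.INTER_CUBIC))
p=cv2.imread("pics/scene0.png")[200:325,240:400];cv2.imwrite("pics/scenezoom.png",cv2.resize(p,None,fx=4.5,fy=4.5,interpolation=cv2.INTER_CUBIC))
E
```

```text
(no output)
```

View pics/topzoom.png

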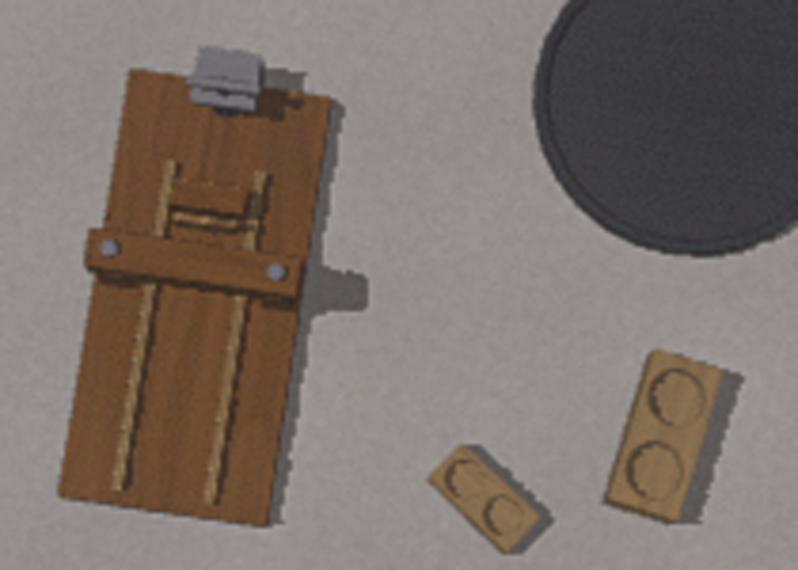

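View pics/scenezoom.png

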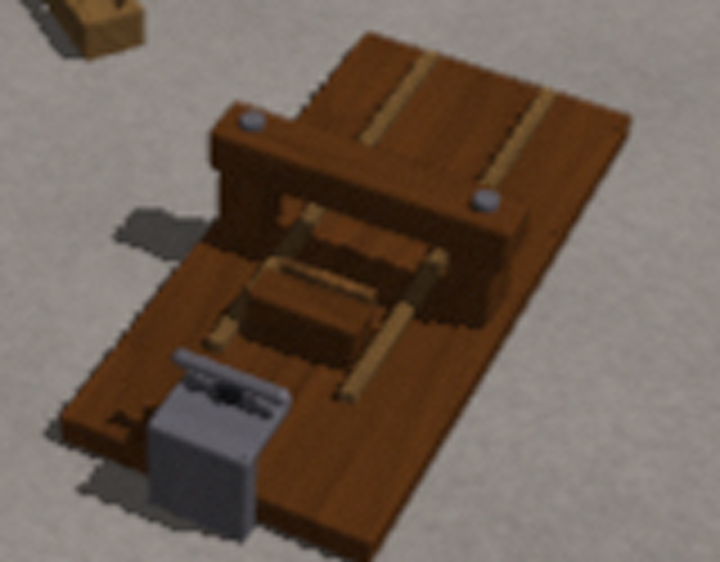

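```bash
cat >> h.py <<'E'
from scipy.spatial.transform import Rotation as R
def tool():
    s=r.state();return np.array(s["ee_pos"]),R.from_rotvec(s["eef_rot"]),s
def goalR(yaw_jaw_deg):   # y down, z (jaw) along yaw, choose nearest
    p,C,s=tool();best=None
    for k in(0,180):
        a=np.radians(yaw_jaw_deg+k);z=np.array([np.cos(a),np.sin(a),0]);y=np.array([0,0,-1.]);x=np.cross(y,z)
        G=R.from_matrix(np.stack([x,y,z],1));m=(C.inv()*G).magnitude()
        if best is None or m<best[0]:best=(m,G)
    return best[1]
def rows(goal,G):
    p,C,s=tool();t=C.inv().apply(np.array(goal)-p)/.25;w=(C.inv()*G).as_rotvec(degrees=True)/60
    print("pos",p.round(4),"F",np.round(s["wrist_force"],2),"w",round(s["gripper_width"],4),"clk",round(s["clock"],2))
    print(dict(zip(["x","y","z","ax","ay","az"],np.r_[t,w].round(4).tolist())),"dist",np.linalg.norm(t)*.25,"ang",np.linalg.norm(w)*60)
# lane frame (top camera estimate), metres
LY=np.radians(-9.64);LO=np.array([.5968,.0902])
def lane(x,y=0):
    c,s_=np.cos(LY),np.sin(LY);return LO+np.array([c*x-s_*y,s_*x+c*y])
E
python3 - <<'E'
from h import *
p,C,s=tool();print(C.as_matrix().round(3))
rows([.466,-.259,.15],goalR(69.5))
# refine lane from top depth
d=np.load("pics/top0.npy");P=cloud(d,r.calibration("top"));v,u=np.mgrid[:420,:560]
m=(u>198)&(u<285)&(v>118)&(v<255)&(d>0)
c,s_=np.cos(LY),np.sin(LY);q=P[...,:2]-LO;X=(q[...,0]*c+q[...,1]*s_)*1000;Y=(-q[...,0]*s_+q[...,1]*c)*1000;Z=P[...,2]*1000
for a,b in((-160,-110),(-110,-60),(-60,-30),(25,85)):
    k=m&(X>a)&(X<b)
    h=[round(float(np.median(Z[k&(Y>y)&(Y<=y+4)])),1) if (k&(Y>y)&(Y<=y+4)).any() else None for y in range(-88,88,4)]
    print(a,b,h)
k=m&(abs(Y)<20)
print([(x,round(float(np.median(Z[k&(X>x)&(X<=x+4)])),1)) for x in range(16,120,4) if (k&(X>x)&(X<=x+4)).any()])
k=m&(Z>10)&(Z<24);
for a in(-150,-100,-50): 
    kk=k&(X>a)&(X<a+40);print(a,np.percentile(Y[kk],[.5,99.5]))
kk=k&(abs(Y)<70);print('xr',np.percentile(X[kk],[.3,99.7]))
E
```

```text
[[-0.895 -0.001  0.446]
 [-0.446  0.002 -0.895]
 [-0.    -1.    -0.002]]
pos [ 0.2454 -0.4918  0.2304] F [0.39 0.31 0.35] w 0.0857 clk 0.15
{'x': -1.2052, 'y': 0.3225, 'z': -0.4387, 'ax': 0.0016, 'ay': 0.7836, 'az': 0.0005} dist 0.3306143814166339 ang 47.01691341100352
-160 -110 [0.6, 0.1, 18.3, 18.7, 19.1, 18.5, 19.7, 18.7, 17.5, 16.8, 19.4, 17.9, 23.8, 24.9, 22.0, 17.8, 18.2, 19.1, 17.3, 18.7, 20.0, 19.2, 17.8, 17.4, 19.1, 18.6, 18.2, 18.8, 18.2, 21.1, 26.1, 25.7, 18.9, 18.7, 18.9, 19.6, 17.9, 19.3, 19.1, 16.5, 18.3, 18.7, 5.6, 0.9]
-110 -60 [0.0, -0.2, 17.7, 19.1, 19.5, 17.1, 18.8, 17.8, 18.3, 17.5, 18.4, 18.5, 24.3, 26.3, 23.0, 18.1, 18.7, 20.0, 18.7, 18.8, 18.0, 20.0, 20.3, 18.9, 18.3, 18.2, 18.6, 18.3, 17.9, 18.6, 27.5, 25.6, 19.8, 18.4, 18.8, 19.4, 17.5, 17.7, 19.9, 18.0, 17.5, 18.6, 2.6, 1.2]
-60 -30 [-1.7, -1.6, 16.3, 19.0, 18.9, 19.0, 17.5, 19.2, 16.5, 18.3, 19.5, 18.5, 25.0, 25.2, 19.5, 21.2, 18.1, 18.3, 19.5, 18.0, 19.0, 15.9, 17.4, 18.3, 19.1, 17.4, 20.0, 17.2, 18.4, 20.5, 25.4, 25.2, 18.5, 18.4, 20.7, 17.1, 18.7, 18.9, 17.0, 18.5, 17.4, 17.6, 0.3, -1.2]
25 85 [1.8, 2.0, 17.3, 18.1, 20.1, 17.8, 17.5, 19.3, 18.0, 18.7, 19.3, 18.1, 25.3, 26.4, 22.7, 31.0, 38.9, 41.1, 38.6, 40.5, 42.8, 42.7, 40.8, 40.8, 37.8, 40.5, 42.0, 39.9, 38.4, 20.6, 27.8, 25.7, 19.0, 19.2, 19.3, 18.6, 17.4, 17.2, 16.8, 18.2, 19.1, 17.3, 2.6, 0.5]
[(28, 17.2), (32, 19.9), (36, 28.4), (40, 45.3), (44, 42.1), (48, 37.5), (52, 45.6), (56, 44.6), (60, 45.8), (64, 46.0), (68, 43.7), (72, 38.7), (76, 21.6), (80, 16.5), (84, 19.2), (88, 18.8), (92, 19.4), (96, 19.5), (100, 18.6), (104, 20.4), (108, 17.4), (112, 18.2), (116, 18.9)]
-150 [-79.11883491  79.03518708]
-100 [-79.22230216  79.19816107]
-50 [-79.5212366  79.1128054]
xr [-179.26468142  159.45908771]
```

```bash
R='x'; python3 -m handwheel '[{"x":-0.96,"y":0.2,"z":-0.35,"ay":0.78},{"x":-0.96,"y":0.2,"z":-0.35,"ay":0.78},{"x":-0.96,"y":0.2,"z":-0.35,"ay":0.78},{"x":-0.96,"y":0.2,"z":-0.35,"ay":0.78},{"x":-0.96,"y":0.2,"z":-0.35,"ay":0.78},{"x":-0.96,"y":0.2,"z":-0.35,"ay":0.78},{"x":-0.96,"y":0.2,"z":-0.35,"ay":0.78},{"x":-0.96,"y":0.2,"z":-0.35,"ay":0.78}]' 1 40
python3 - <<'E'
from h import *
print(np.round(r.state()["joints"],3))
rows([.466,-.259,.12],goalR(69.5))
E
```

```text
[-1.211  0.088  1.372 -0.     1.684 -0.103]
pos [ 0.2454 -0.4918  0.2304] F [0.39 0.31 0.35] w 0.0857 clk 0.15
{'x': -1.2051, 'y': 0.4425, 'z': -0.4385, 'ax': 0.0016, 'ay': 0.7836, 'az': 0.0005} dist 0.33915932696719875 ang 47.01691341100352validation failed for argument at $[0]...
```

Rows need all six keys, it seems.

```bash
python3 -m handwheel '[{"x":-0.96,"y":0.2,"z":-0.35,"ax":0,"ay":0.78,"az":0},{"x":-0.96,"y":0.2,"z":-0.35,"ax":0,"ay":0.78,"az":0},{"x":-0.96,"y":0.2,"z":-0.35,"ax":0,"ay":0.78,"az":0},{"x":-0.96,"y":0.2,"z":-0.35,"ax":0,"ay":0.78,"az":0},{"x":-0.96,"y":0.2,"z":-0.35,"ax":0,"ay":0.78,"az":0},{"x":-0.96,"y":0.2,"z":-0.35,"ax":0,"ay":0.78,"az":0},{"x":-0.96,"y":0.2,"z":-0.35,"ax":0,"ay":0.78,"az":0},{"x":-0.96,"y":0.2,"z":-0.35,"ax":0,"ay":0.78,"az":0}]' 1 40
python3 - <<'E'
from h import *
print(np.round(r.state()["joints"],3))
rows([.466,-.259,.12],goalR(69.5))
E
```

```text
clock: 0.95
ee_pos: [0.421, -0.3058, 0.1801]
eef_rot: [-0.358, -2.031, 2.028]
wrist_force: [-0.3, 0.6, -0.5]
gripper_width: 0.0857
[-0.737  0.039  1.523  0.     1.582  1.185]
pos [ 0.421  -0.3058  0.1801] F [-0.29  0.56 -0.5 ] w 0.0857 clk 0.95
{'x': -0.105, 'y': 0.2404, 'z': -0.2375, 'ax': 0.0009, 'ay': 0.0064, 'az': 0.0022} dist 0.08846975346127449 ang 0.4114450485720048
```

```bash
python3 -m handwheel '[{"x":-0.105,"y":0.24,"z":-0.2375,"ax":0,"ay":0.006,"az":0.002},{"x":-0.105,"y":0.24,"z":-0.2375,"ax":0,"ay":0.006,"az":0.002},{"x":-0.105,"y":0.24,"z":-0.2375,"ax":0,"ay":0.006,"az":0.002},{"x":-0.105,"y":0.24,"z":-0.2375,"ax":0,"ay":0.006,"az":0.002}]'
python3 - <<'E'
from h import *
p,C,s=tool()
c=r.calibration("wrist");T=np.eye(4);T[:3,:3]=C.as_matrix();T[:3,3]=p
img,d=r.read_camera("wrist");cv2.imwrite("pics/w1.png",img[:,:,::-1])
P=cloud(d,c,T@np.array(c["T_tool_cam"]));Z=P[...,2]
m=(d>0)&(Z>.033)&(Z<.045)&(np.hypot(P[...,0]-.466,P[...,1]+.259)<.075)
print(rect(P,m))
rows([.466,-.259,.008],goalR(69.5))
E
```

```text
clock: 1.35
ee_pos: [0.4652, -0.2598, 0.1197]
eef_rot: [-0.364, -2.027, 2.026]
wrist_force: [-0.4, 0.8, 1.2]
gripper_width: 0.0857
(array([ 467.3, -259.5]), array([ 54.2, 120.2]), 70.12, 5717)
pos [ 0.4657 -0.2606  0.1209] F [-0.48 -0.37 -0.43] w 0.0855 clk 1.4
{'x': 0.0013, 'y': 0.4518, 'z': -0.0064, 'ax': -0.0003, 'ay': -0.0004, 'az': -0.0007} dist 0.1129549786807489 ang 0.05108268617036662
```

View pics/w1.png

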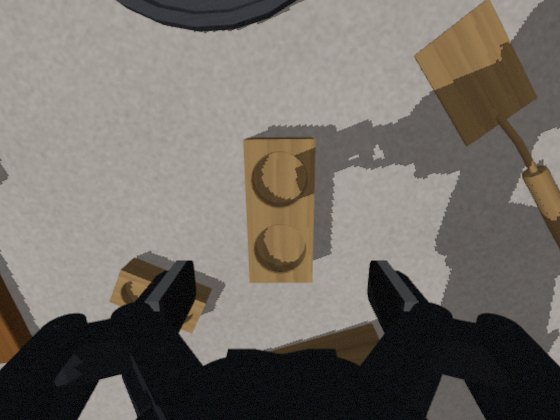

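The wrist view shows the mould upright in the picture at (280,210), centred between the fingers. The pose agrees with the top camera within 1.5 mm and 0.6°, so I'm descending to grasp.

```bash
python3 -m handwheel '[{"x":0,"y":0.15,"z":-0.004,"ax":0,"ay":0,"az":0},{"x":0,"y":0.3,"z":-0.004,"ax":0,"ay":0,"az":0},{"x":0,"y":0.4,"z":-0.004,"ax":0,"ay":0,"az":0},{"x":0,"y":0.45,"z":-0.004,"ax":0,"ay":0,"az":0},{"x":0,"y":0.45,"z":-0.004,"ax":0,"ay":0,"az":0},{"x":0,"y":0.45,"z":-0.004,"ax":0,"ay":0,"az":0}]' 1 40
python3 -m handwheel '[{"x":0,"y":0,"z":0,"ax":0,"ay":0,"az":0},{"x":0,"y":0,"z":0,"ax":0,"ay":0,"az":0},{"x":0,"y":0,"z":0,"ax":0,"ay":0,"az":0},{"x":0,"y":0,"z":0,"ax":0,"ay":0,"az":0},{"x":0,"y":0,"z":0,"ax":0,"ay":0,"az":0},{"x":0,"y":0,"z":0,"ax":0,"ay":0,"az":0},{"x":0,"y":0,"z":0,"ax":0,"ay":0,"az":0},{"x":0,"y":0,"z":0,"ax":0,"ay":0,"az":0}]' -1 40
```

```text
clock: 2.0
ee_pos: [0.467, -0.2612, 0.0104]
eef_rot: [-0.372, -2.025, 2.029]
wrist_force: [-0.3, -1.0, -0.3]
gripper_width: 0.0852
clock: 2.8
ee_pos: [0.4683, -0.2621, 0.0125]
eef_rot: [-0.376, -2.025, 2.033]
wrist_force: [-0.6, -0.1, 5.9]
gripper_width: 0.0533
```

```bash
python3 -m handwheel '[{"x":0,"y":-0.02,"z":0,"ax":0,"ay":0,"az":0},{"x":0,"y":-0.1,"z":0,"ax":0,"ay":0,"az":0},{"x":0,"y":-0.25,"z":0,"ax":0,"ay":0,"az":0},{"x":0,"y":-0.4,"z":0,"ax":0,"ay":0,"az":0},{"x":0,"y":-0.5,"z":0,"ax":0,"ay":0,"az":0},{"x":0,"y":-0.5,"z":0,"ax":0,"ay":0,"az":0},{"x":0,"y":-0.5,"z":0,"ax":0,"ay":0,"az":0}]'
python3 - <<'E'
from h import *
p,C,s=tool();print(C.as_matrix().round(3), np.round(s["wrist_force"],2))
img,d=r.read_camera("wrist");cv2.imwrite("pics/w2.png",img[:,:,::-1])
c=r.calibration("wrist");P=cloud(d,c,np.array(c["T_tool_cam"]))*1000 # tool frame
# mould points: near z within +-27, y between -? 
m=(d>0)&(abs(P[...,2])<26)&(P[...,1]>-40)&(P[...,1]<20)&(abs(P[...,0])<70)
Q=P[m];print(len(Q));
top=Q[Q[:,1]<np.percentile(Q[:,1],60)]
A=np.c_[Q[:,0],Q[:,2],np.ones(len(Q))]
w=np.ones(len(Q),bool)
for _ in range(8):
    k=np.linalg.lstsq(A[w],Q[w,1],rcond=None)[0];e=Q[:,1]-A@k;w=e<2.
    w&=e>-4
print('plane y=',k,w.sum(),'tilt deg about z,x',np.degrees(np.arctan(k[:2])))
print('x range',np.percentile(Q[w,0],[.5,99.5]),'z range',np.percentile(Q[w,2],[.5,99.5]))
c2,s2,a2=cv2.minAreaRect(Q[w][:,[0,2]].astype(np.float32));print(c2,s2,a2)
g=lane(-.095);print(g);rows([g[0],g[1],.13],goalR(80.36))
E
```

```text
clock: 3.5
ee_pos: [0.4673, -0.2613, 0.1372]
eef_rot: [-0.375, -2.025, 2.033]
wrist_force: [-0.7, 0.5, -2.2]
gripper_width: 0.0533
[[-0.936  0.006 -0.351]
 [ 0.351 -0.005 -0.936]
 [-0.008 -1.     0.002]] [-0.72  0.47 -2.22]
23258
plane y= [-6.51530159e-03  2.48282931e-03 -2.61476845e+01] 12218 tilt deg about z,x [-0.373294    0.14225535]
x range [-58.13033436  29.45360122] z range [-25.87449736  25.84214346]
(-12.966938018798828, -0.0022125244140625) (90.66145324707031, 51.99367141723633) 0.004051981493830681
[0.50314146 0.10610842]
pos [ 0.4666 -0.2608  0.1358] F [-0.87 -0.03 -1.96] w 0.0536 clk 3.55
{'x': 0.3788, 'y': 0.019, 'z': -1.4255, 'ax': -0.002, 'ay': -0.182, 'az': -0.0045} dist 0.3687741697086401 ang 10.922531171157653
```

View pics/w2.png

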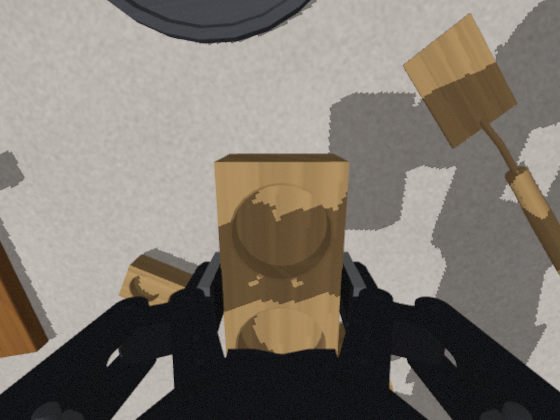

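The mould is gripped level at about (282,255), hollows up, with its underside about 12 mm below the TCP. Next I'll carry it over the lane.

```bash
python3 -m handwheel '[{"x":0.1,"y":0,"z":-0.15,"ax":0,"ay":-0.18,"az":0},{"x":0.2,"y":0,"z":-0.33,"ax":0,"ay":-0.18,"az":0},{"x":0.3,"y":0,"z":-0.5,"ax":0,"ay":-0.18,"az":0},{"x":0.36,"y":0,"z":-0.67,"ax":0,"ay":-0.18,"az":0},{"x":0.37,"y":0,"z":-0.84,"ax":0,"ay":-0.18,"az":0},{"x":0.378,"y":0,"z":-1.0,"ax":0,"ay":-0.18,"az":0},{"x":0.378,"y":0,"z":-1.0,"ax":0,"ay":-0.18,"az":0}]'
python3 - <<'E'
from h import *
g=lane(-.095);rows([g[0],g[1],.13],goalR(80.36))
E
```

```text
clock: 4.25
ee_pos: [0.4651, 0.0109, 0.1324]
eef_rot: [-0.175, -2.135, 2.136]
wrist_force: [-0.8, 0.4, -1.5]
gripper_width: 0.0531
pos [0.4651 0.0109 0.1324] F [-0.79  0.42 -1.48] w 0.0531 clk 4.25
{'x': -0.0882, 'y': 0.0093, 'z': -0.4006, 'ax': -0.0004, 'ay': 0.0042, 'az': 0.0001} dist 0.10258455530950687 ang 0.25219821923225116
```

```bash
python3 -m handwheel '[{"x":-0.04,"y":0,"z":-0.15,"ax":0,"ay":0.004,"az":0},{"x":-0.07,"y":0,"z":-0.3,"ax":0,"ay":0.004,"az":0},{"x":-0.088,"y":0.01,"z":-0.4,"ax":0,"ay":0.004,"az":0},{"x":-0.088,"y":0.01,"z":-0.4,"ax":0,"ay":0.004,"az":0},{"x":-0.088,"y":0.01,"z":-0.4,"ax":0,"ay":0.004,"az":0},{"x":-0.088,"y":0.01,"z":-0.4,"ax":0,"ay":0.004,"az":0}]'
cat > look.py <<'E'
import sys
from h import *
n=sys.argv[1]
p,C,s=tool();T=np.eye(4);T[:3,:3]=C.as_matrix();T[:3,3]=p
img,d=r.read_camera("wrist");cv2.imwrite(f"pics/{n}w.png",img[:,:,::-1]);np.save(f"pics/{n}w.npy",d)
c=r.calibration("wrist");PW=cloud(d,c,T@np.array(c["T_tool_cam"]))
img,dt=r.read_camera("top");cv2.imwrite(f"pics/{n}t.png",img[:,:,::-1])
cv2.imwrite(f"pics/{n}tz.png",cv2.resize(img[110:260,190:300,::-1],None,fx=4,fy=4,interpolation=cv2.INTER_CUBIC))
PT=cloud(dt,r.calibration("top"))
def LF(P):
    c,s_=np.cos(LY),np.sin(LY);q=P[...,:2]-LO
    return np.stack([(q[...,0]*c+q[...,1]*s_)*1000,(-q[...,0]*s_+q[...,1]*c)*1000,P[...,2]*1000],-1)
np.savez(f"pics/{n}.npz",w=LF(PW),t=LF(PT),dw=d,dt=dt)
a=LF(p);print("TCP lane mm",a.round(1),"jaw yaw err",(C*R.from_euler('y',0)).as_matrix()[:2,2])
E
python3 look.py a
python3 - <<'E'
import numpy as np
f=np.load("pics/a.npz");L=f["w"];X,Y,Z=np.moveaxis(L,-1,0);d=f["dw"]>0
for a in(-30,-15,0,20,40,60,80):
    k=d&(X>a)&(X<a+15)
    print(a,[(y,round(float(np.median(Z[k&(Y>y)&(Y<=y+3)])),0)) for y in range(-48,48,3) if (k&(Y>y)&(Y<=y+3)).sum()>3])
k=d&(abs(Y)<18)
print([(x,round(float(np.median(Z[k&(X>x)&(X<=x+2)])),0)) for x in range(-40,100,2) if (k&(X>x)&(X<=x+2)).sum()>3])
k=d&(Z>10)&(Z<22)&(X>-150)&(X<150)
for a in(-140,-60,20,60,100):
    kk=k&(X>a)&(X<a+40);
    if kk.sum()>50: print('board edges',a,np.percentile(Y[kk],[.5,99.5]).round(1),kk.sum())
E
```

```text
clock: 4.85
ee_pos: [0.5022, 0.1048, 0.1285]
eef_rot: [-0.178, -2.13, 2.134]
wrist_force: [-0.1, -0.3, -1.0]
gripper_width: 0.0532
TCP lane mm [-95.7  -1.5 128.5] jaw yaw err [-0.16831193 -0.98573209]
-30 [(-48, 19.0), (-45, 19.0), (-42, 19.0), (-39, 27.0), (-36, 27.0), (-33, 26.0), (-30, 19.0), (-27, 19.0), (-24, 19.0), (-21, 19.0), (-18, 19.0), (-15, 19.0), (-12, 19.0), (-9, 19.0), (-6, 19.0), (-3, 19.0), (0, 19.0), (3, 19.0), (6, 19.0), (9, 19.0), (12, 19.0), (15, 19.0), (18, 19.0), (21, 19.0), (24, 19.0), (27, 19.0), (30, 26.0), (33, 27.0), (36, 27.0), (39, 19.0), (42, 19.0), (45, 19.0)]
-15 [(-48, 85.0), (-45, 84.0), (-42, 85.0), (-39, 85.0), (-36, 84.0), (-33, 84.0), (-30, 84.0), (-27, 84.0), (-24, 84.0), (-21, 85.0), (-18, 84.0), (-15, 84.0), (-12, 84.0), (-9, 84.0), (-6, 84.0), (-3, 85.0), (0, 85.0), (3, 84.0), (6, 84.0), (9, 84.0), (12, 85.0), (15, 84.0), (18, 84.0), (21, 84.0), (24, 84.0), (27, 84.0), (30, 84.0), (33, 85.0), (36, 84.0), (39, 84.0), (42, 84.0), (45, 84.0)]
0 [(-48, 85.0), (-45, 85.0), (-42, 85.0), (-39, 85.0), (-36, 85.0), (-33, 85.0), (-30, 85.0), (-27, 85.
[... 1192 characters left out ...]
 (36, 27.0), (39, 19.0), (42, 18.0), (45, 19.0)]
80 []
[(-40, 154.0), (-38, 138.0), (-36, 19.0), (-34, 19.0), (-32, 19.0), (-30, 19.0), (-28, 19.0), (-26, 19.0), (-24, 19.0), (-22, 19.0), (-20, 19.0), (-18, 19.0), (-16, 19.0), (-14, 76.0), (-12, 84.0), (-10, 85.0), (-8, 85.0), (-6, 85.0), (-4, 85.0), (-2, 85.0), (0, 85.0), (2, 85.0), (4, 85.0), (6, 85.0), (8, 85.0), (10, 85.0), (12, 85.0), (14, 84.0), (16, 82.0), (30, 19.0), (32, 19.0), (34, 19.0), (36, 19.0), (38, 26.0), (40, 37.0), (42, 45.0), (44, 45.0), (46, 43.0), (50, 38.0), (52, 46.0), (54, 46.0)]
board edges -140 [-261.1   80.1] 2903
board edges -60 [-78.8  79.1] 6463
board edges 20 [-79.2  78.7] 6098
board edges 60 [-79.3  78.7] 809
```

View pics/aw.png

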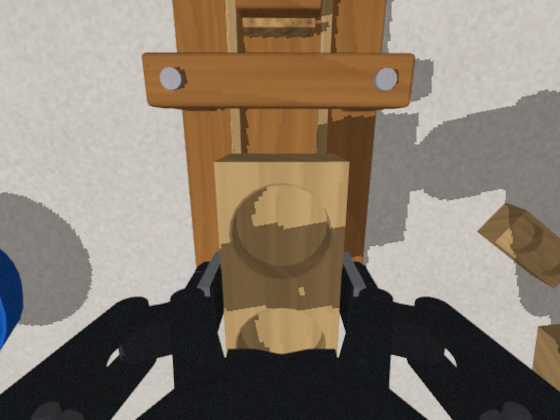

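View pics/atz.png

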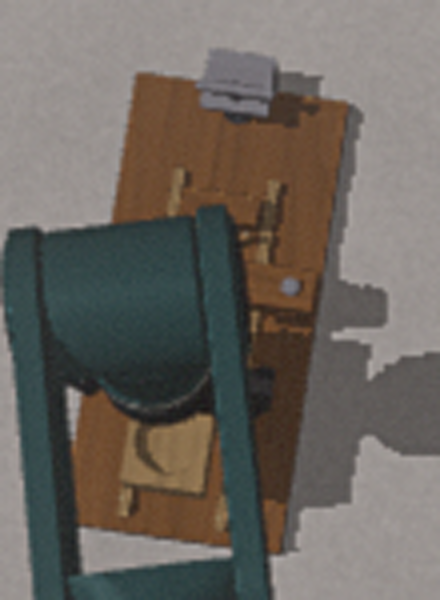

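The wrist view shows the bar at row 80, the rails on either side of the mould, and the cork strip at (278,22). The wrist and top cameras agree on the lane to about 1 mm, and the stop face appears near lane x ≈ 40 mm. I'll correct y by 1.5 mm and lower.

```bash
python3 - <<'E'
from h import *
g=lane(-.097);rows([g[0],g[1],.040],goalR(80.36));rows([g[0],g[1],.030],goalR(80.36))
E
```

```text
pos [0.5026 0.1048 0.1293] F [ 0.55 -1.38 -1.69] w 0.0532 clk 4.95
{'x': 0.0065, 'y': 0.3573, 'z': -0.006, 'ax': -0.001, 'ay': -0.0013, 'az': 0.001} dist 0.08936308738258514 ang 0.11819764646217534
pos [0.5026 0.1048 0.1293] F [ 0.55 -1.38 -1.69] w 0.0532 clk 4.95
{'x': 0.0065, 'y': 0.3973, 'z': -0.0061, 'ax': -0.001, 'ay': -0.0013, 'az': 0.001} dist 0.09936029170225999 ang 0.11819764646217534
```

```bash
python3 -m handwheel '[{"x":0.004,"y":0.1,"z":-0.006,"ax":0,"ay":0,"az":0},{"x":0.006,"y":0.22,"z":-0.006,"ax":0,"ay":0,"az":0},{"x":0.006,"y":0.3,"z":-0.006,"ax":0,"ay":0,"az":0},{"x":0.006,"y":0.35,"z":-0.006,"ax":0,"ay":0,"az":0},{"x":0.006,"y":0.36,"z":-0.006,"ax":0,"ay":0,"az":0},{"x":0.006,"y":0.36,"z":-0.006,"ax":0,"ay":0,"az":0}]'
python3 - <<'E'
from h import *
g=lane(-.097);rows([g[0],g[1],.030],goalR(80.36))
E
```

```text
clock: 5.55
ee_pos: [0.5016, 0.1061, 0.0397]
eef_rot: [-0.181, -2.131, 2.133]
wrist_force: [0.8, 0.1, -1.1]
gripper_width: 0.0532
pos [0.5016 0.1061 0.0397] F [ 0.85  0.05 -1.12] w 0.0532 clk 5.55
{'x': 0.0019, 'y': 0.0388, 'z': -0.0013, 'ax': -0.001, 'ay': -0.002, 'az': 0.0005} dist 0.009706797552847464 ang 0.13525451612319095
```

```bash
python3 -m handwheel '[{"x":0,"y":0.012,"z":-0.001,"ax":0,"ay":0,"az":0},{"x":0,"y":0.022,"z":-0.001,"ax":0,"ay":0,"az":0},{"x":0,"y":0.03,"z":-0.001,"ax":0,"ay":0,"az":0},{"x":0,"y":0.032,"z":-0.001,"ax":0,"ay":0,"az":0},{"x":0,"y":0.032,"z":-0.001,"ax":0,"ay":0,"az":0}]'
python3 -m handwheel '[{"x":0,"y":0.004,"z":0,"ax":0,"ay":0,"az":0},{"x":0,"y":0.006,"z":0,"ax":0,"ay":0,"az":0},{"x":0,"y":0.006,"z":0,"ax":0,"ay":0,"az":0}]'
```

```text
clock: 6.05
ee_pos: [0.5016, 0.1063, 0.0317]
eef_rot: [-0.181, -2.131, 2.133]
wrist_force: [-0.8, -0.7, -1.7]
gripper_width: 0.0531
clock: 6.35
ee_pos: [0.5019, 0.1064, 0.0308]
eef_rot: [-0.182, -2.132, 2.133]
wrist_force: [-1.4, 0.3, 1.5]
gripper_width: 0.0536
```

```bash
python3 -m handwheel '[{"x":0,"y":0.002,"z":0,"ax":0,"ay":0,"az":0},{"x":0,"y":0.002,"z":0,"ax":0,"ay":0,"az":0}]'
python3 -m handwheel '[{"x":0,"y":0,"z":0,"ax":0,"ay":0,"az":0},{"x":0,"y":0,"z":0,"ax":0,"ay":0,"az":0},{"x":0,"y":0,"z":0,"ax":0,"ay":0,"az":0},{"x":0,"y":0,"z":0,"ax":0,"ay":0,"az":0},{"x":0,"y":0,"z":0,"ax":0,"ay":0,"az":0},{"x":0,"y":0,"z":0,"ax":0,"ay":0,"az":0}]' 1
```

```text
clock: 6.55
ee_pos: [0.5021, 0.1064, 0.0307]
eef_rot: [-0.183, -2.132, 2.134]
wrist_force: [-1.4, 0.7, 3.4]
gripper_width: 0.0531
clock: 7.15
ee_pos: [0.5021, 0.1064, 0.0306]
eef_rot: [-0.182, -2.132, 2.134]
wrist_force: [-0.7, -0.0, 0.7]
gripper_width: 0.0853
```

```bash
python3 -m handwheel '[{"x":0,"y":-0.08,"z":0,"ax":0,"ay":0,"az":0},{"x":0,"y":-0.2,"z":0,"ax":0,"ay":0,"az":0},{"x":0,"y":-0.3,"z":0,"ax":0,"ay":0,"az":0},{"x":0.1,"y":-0.34,"z":0,"ax":0,"ay":0,"az":0},{"x":0.25,"y":-0.34,"z":0,"ax":0,"ay":0,"az":0.06},{"x":0.38,"y":-0.34,"z":0,"ax":0,"ay":0,"az":0.067},{"x":0.38,"y":-0.34,"z":0,"ax":0,"ay":0,"az":0.067},{"x":0.38,"y":-0.34,"z":0,"ax":0,"ay":0,"az":0.067}]' 1
python3 look.py b
python3 - <<'E'
import numpy as np
from h import *
f=np.load("pics/b.npz")
for k,dd in(("w","dw"),("t","dt")):
    L=f[k];X,Y,Z=np.moveaxis(L,-1,0);m=(f[dd]>0)&(Z>50)&(Z<62)&(X<-20)&(X>-175)&(abs(Y)<45)
    if m.sum()>20:
        q=L[m];print(k,np.percentile(q[:,0],[.5,99.5]).round(1),np.percentile(q[:,1],[.5,99.5]).round(1),np.median(q[:,2]).round(1),m.sum(),cv2.minAreaRect(q[:,:2].astype(np.float32)))
g=lane(-.187);G=goalR(80.36)*R.from_euler('z',4,degrees=True);rows([g[0],g[1],.06],G);rows([g[0],g[1],.028],G)
E
```

```text
clock: 7.95
ee_pos: [0.4083, 0.1228, 0.116]
eef_rot: [-0.262, -2.158, 2.172]
wrist_force: [-0.3, 0.3, -0.2]
gripper_width: 0.0852
TCP lane mm [-191.3    0.5  116. ] jaw yaw err [-0.16848983 -0.98570333]
w [-157.4  -39.7] [-26.9  26.8] 56.7 8879 ((-98.30702209472656, -0.10284233093261719), (54.25941848754883, 118.61058807373047), 89.89078521728516)
t [-143.1  -39.8] [-27.1  27. ] 56.2 314 ((-93.84117126464844, 0.16066360473632812), (54.89224624633789, 108.30018615722656), 89.91650390625)
pos [0.4094 0.1225 0.1161] F [ 0.33 -0.31 -0.76] w 0.0856 clk 8.05
{'x': 0.0036, 'y': 0.2246, 'z': 0.0019, 'ax': -0.0005, 'ay': -0.002, 'az': -0.0022} dist 0.05615182176276674 ang 0.18012526190763214
pos [0.4094 0.1225 0.1161] F [ 0.33 -0.31 -0.76] w 0.0856 clk 8.05
{'x': 0.0128, 'y': 0.3522, 'z': 0.0019, 'ax': -0.0005, 'ay': -0.002, 'az': -0.0022} dist 0.08811900062844687 ang 0.18012526190763214
```

View pics/bw.png

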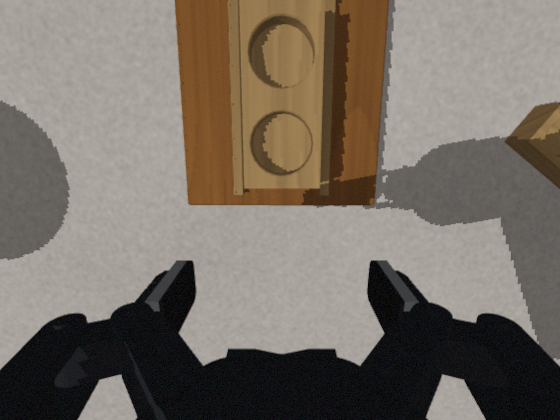

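The wrist view shows the mould lying flat and centred between the rails, hollows up, from lane x −158 to −39 mm, so it is wholly in front of the bar. I'll part-close the fingers and lower them behind it.

```bash
python3 -m handwheel '[{"x":0.003,"y":0.1,"z":0.002,"ax":0,"ay":0,"az":0},{"x":0.006,"y":0.2,"z":0.002,"ax":0,"ay":0,"az":0},{"x":0.01,"y":0.29,"z":0.002,"ax":0,"ay":0,"az":0},{"x":0.013,"y":0.35,"z":0.002,"ax":0,"ay":0,"az":0},{"x":0.013,"y":0.352,"z":0.002,"ax":0,"ay":0,"az":0},{"x":0.013,"y":0.352,"z":0.002,"ax":0,"ay":0,"az":0},{"x":0.013,"y":0.352,"z":0.002,"ax":0,"ay":0,"az":0}]' -0.44 20
python3 - <<'E'
from h import *
G=goalR(80.36)*R.from_euler('z',4,degrees=True)
for x in(-.177,-.167):
  g=lane(x);rows([g[0],g[1],.028],G)
f=[r.state()["wrist_force"] for _ in range(1)];print(f)
E
```

```text
clock: 8.75
ee_pos: [0.4138, 0.1215, 0.0292]
eef_rot: [-0.266, -2.158, 2.172]
wrist_force: [-0.4, 0.1, 0.8]
gripper_width: 0.024
pos [0.4138 0.1215 0.0292] F [-0.45  0.1   0.77] w 0.024 clk 8.75
{'x': -0.0341, 'y': 0.0074, 'z': 0.001, 'ax': 0.0001, 'ay': -0.0024, 'az': -0.0041} dist 0.008727786754419795 ang 0.2851900754867383
pos [0.4138 0.1215 0.0292] F [-0.45  0.1   0.77] w 0.024 clk 8.75
{'x': -0.074, 'y': 0.0103, 'z': 0.0009, 'ax': 0.0001, 'ay': -0.0024, 'az': -0.0041} dist 0.018680622424539273 ang 0.2851900754867383
[array([-0.44752267,  0.09954136,  0.76820004])]
```

```bash
python3 -m handwheel '[{"x":-0.02,"y":0.002,"z":0.001,"ax":0,"ay":0,"az":0},{"x":-0.04,"y":0.004,"z":0.001,"ax":0,"ay":0,"az":0},{"x":-0.056,"y":0.006,"z":0.001,"ax":0,"ay":0,"az":0},{"x":-0.066,"y":0.007,"z":0.001,"ax":0,"ay":0,"az":0},{"x":-0.074,"y":0.008,"z":0.001,"ax":0,"ay":0,"az":0},{"x":-0.084,"y":0.009,"z":0.001,"ax":0,"ay":0,"az":0}]'
cat > st.py <<'E'
from h import *
import sys
p,C,s=tool();F=np.array(s["wrist_force"]);u=np.array([np.cos(LY),np.sin(LY),0]);q=p[:2]-LO
print("lane x %.1f y %.1f z %.1f | F along lane %.2f  Fy %.2f Fz %.2f clk %.2f"%(1e3*q@u[:2],1e3*q@[-u[1],u[0]],p[2]*1e3,F@u,F@[-u[1],u[0],0],F[2],s["clock"]))
if len(sys.argv)>1:
    g=lane(float(sys.argv[1])/1e3);rows([g[0],g[1],.029],goalR(80.36)*R.from_euler('z',4,degrees=True))
E
python3 st.py -102
```

```text
clock: 9.35
ee_pos: [0.4344, 0.1177, 0.0284]
eef_rot: [-0.265, -2.158, 2.171]
wrist_force: [-1.9, 0.9, -0.1]
gripper_width: 0.024
lane x -164.7 y -0.1 z 28.4 | F along lane -2.03  Fy 0.59 Fz -0.11 clk 9.35
pos [0.4344 0.1177 0.0284] F [-1.9   0.92 -0.11] w 0.024 clk 9.35
{'x': -0.2504, 'y': 0.0159, 'z': -0.0009, 'ax': -0.0, 'ay': -0.0024, 'az': -0.0033} dist 0.06273637387686218 ang 0.2441551264612638
```

```bash
python3 -m handwheel '[{"x":-0.024,"y":0.0015,"z":0,"ax":0,"ay":0,"az":0},{"x":-0.05,"y":0.003,"z":0,"ax":0,"ay":0,"az":0},{"x":-0.076,"y":0.005,"z":0,"ax":0,"ay":0,"az":0},{"x":-0.102,"y":0.0065,"z":0,"ax":0,"ay":0,"az":0},{"x":-0.128,"y":0.008,"z":0,"ax":0,"ay":0,"az":0},{"x":-0.154,"y":0.01,"z":-0.001,"ax":0,"ay":0,"az":0},{"x":-0.175,"y":0.011,"z":-0.001,"ax":0,"ay":0,"az":0},{"x":-0.19,"y":0.012,"z":-0.001,"ax":0,"ay":0,"az":0}]'
python3 st.py -102; python3 look.py c
python3 - <<'E'
import numpy as np
f=np.load("pics/c.npz")
L=f["w"];X,Y,Z=np.moveaxis(L,-1,0);d=f["dw"]>0
for nm,k in(("mid",d&(abs(Y)<18)),("side",d&(abs(Y)<26))):
  print(nm,[(x,round(float(np.median(Z[k&(X>x)&(X<=x+2)])),0)) for x in range(-125,70,2) if (k&(X>x)&(X<=x+2)).sum()>3])
E
```

```text
clock: 10.15
ee_pos: [0.4819, 0.1098, 0.0288]
eef_rot: [-0.265, -2.158, 2.171]
wrist_force: [-2.0, 0.2, -0.4]
gripper_width: 0.0241
lane x -116.6 y 0.0 z 28.8 | F along lane -2.00  Fy -0.10 Fz -0.44 clk 10.15
pos [0.4819 0.1098 0.0288] F [-1.99  0.24 -0.44] w 0.0241 clk 10.15
{'x': -0.0582, 'y': 0.0036, 'z': 0.0, 'ax': -0.0001, 'ay': -0.0025, 'az': -0.0033} dist 0.014580334306133706 ang 0.24906776844253375
TCP lane mm [-116.6    0.    28.8] jaw yaw err [-0.16999693 -0.98544458]
mid [(-125, 20.0), (-123, 39.0), (-121, 66.0), (-119, 66.0), (-117, 67.0), (-115, 118.0), (-113, 116.0), (-111, 110.0), (-109, 77.0), (-107, 115.0), (-105, 126.0), (-103, 57.0), (-101, 57.0), (-99, 57.0), (-97, 56.0), (-95, 52.0), (-93, 45.0), (-91, 43.0), (-89, 43.0), (-87, 43.0), (-85, 43.0), (-83, 43.0), (-81, 43.0), (-79, 43.0), (-77, 43.0), (-75, 43.0), (-73, 43.0), (-71, 43.0), (-69, 43.0), (-67, 43.0), (-65, 43.0), (-63, 43.0), (-61, 43.0), (-59, 43.0), (-57, 48.0), (-55, 56.0), (-53, 57.0), (-51, 57.0), (-49, 57.0), (-47, 57.0), (-45, 57.0), (-43, 57.0), (-41, 57.0), (-39, 57.0), (-37, 56.0), (-35, 44.
[... 285 characters left out ...]
.0), (-111, 109.0), (-109, 80.0), (-107, 114.0), (-105, 125.0), (-103, 57.0), (-101, 57.0), (-99, 57.0), (-97, 56.0), (-95, 56.0), (-93, 55.0), (-91, 48.0), (-89, 44.0), (-87, 44.0), (-85, 43.0), (-83, 43.0), (-81, 43.0), (-79, 43.0), (-77, 43.0), (-75, 43.0), (-73, 43.0), (-71, 43.0), (-69, 43.0), (-67, 43.0), (-65, 43.0), (-63, 43.0), (-61, 45.0), (-59, 54.0), (-57, 56.0), (-55, 57.0), (-53, 57.0), (-51, 57.0), (-49, 57.0), (-47, 57.0), (-45, 57.0), (-43, 57.0), (-41, 57.0), (-39, 57.0), (-37, 57.0), (-35, 56.0), (-33, 55.0), (-31, 44.0), (-29, 43.0), (-27, 43.0), (-25, 43.0), (-23, 43.0), (-21, 43.0), (-19, 43.0), (-17, 43.0), (-15, 72.0), (-13, 56.0), (-11, 43.0), (-9, 43.0), (-7, 43.0)]
```

View pics/cw.png

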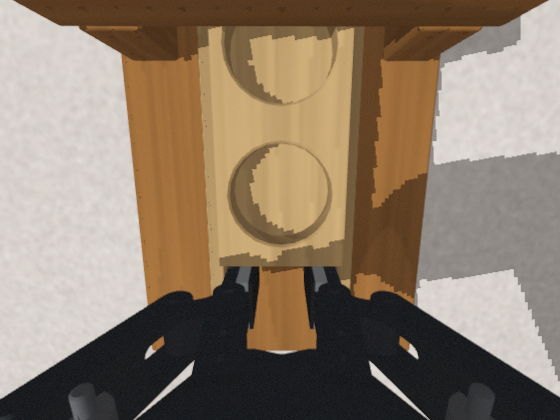

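View pics/ctz.png

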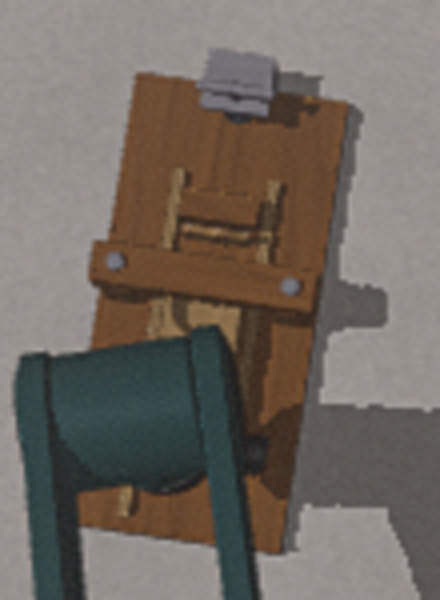

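The wrist view shows the mould sliding straight under the bar, with both fingers against its rear face at about (240,275) and (320,275). Its front is near lane x ≈ 14 mm and the stop face near 40, so I'll go about 13 mm more and then creep.

```bash
python3 -m handwheel '[{"x":-0.016,"y":0.001,"z":0,"ax":0,"ay":0,"az":0},{"x":-0.03,"y":0.002,"z":0,"ax":0,"ay":0,"az":0},{"x":-0.042,"y":0.0025,"z":0,"ax":0,"ay":0,"az":0},{"x":-0.05,"y":0.003,"z":0,"ax":0,"ay":0,"az":0},{"x":-0.053,"y":0.003,"z":0,"ax":0,"ay":0,"az":0},{"x":-0.053,"y":0.003,"z":0,"ax":0,"ay":0,"az":0}]'
python3 st.py -95
```

```text
clock: 10.85
ee_pos: [0.4953, 0.1075, 0.0293]
eef_rot: [-0.266, -2.158, 2.172]
wrist_force: [0.2, -0.5, 0.7]
gripper_width: 0.0238
lane x -102.9 y 0.0 z 29.3 | F along lane 0.31  Fy -0.43 Fz 0.71 clk 10.85
pos [0.4953 0.1075 0.0293] F [ 0.23 -0.48  0.71] w 0.0238 clk 10.85
{'x': -0.0315, 'y': 0.0036, 'z': 0.0, 'ax': 0.0001, 'ay': -0.0026, 'az': -0.0043} dist 0.007925805165092477 ang 0.30375485126930485
```

```bash
python3 -m handwheel '[{"x":-0.006,"y":0.0005,"z":0,"ax":0,"ay":0,"az":0},{"x":-0.012,"y":0.001,"z":0,"ax":0,"ay":0,"az":0},{"x":-0.016,"y":0.001,"z":0,"ax":0,"ay":0,"az":0},{"x":-0.016,"y":0.001,"z":0,"ax":0,"ay":0,"az":0}]'
python3 st.py
python3 -m handwheel '[{"x":-0.003,"y":0,"z":0,"ax":0,"ay":0,"az":0},{"x":-0.006,"y":0.0005,"z":0,"ax":0,"ay":0,"az":0},{"x":-0.008,"y":0.0005,"z":0,"ax":0,"ay":0,"az":0}]'
python3 st.py
```

```text
clock: 11.25
ee_pos: [0.4995, 0.1068, 0.0294]
eef_rot: [-0.266, -2.159, 2.172]
wrist_force: [-0.2, 0.1, 0.4]
gripper_width: 0.0237
lane x -98.7 y 0.0 z 29.4 | F along lane -0.19  Fy 0.07 Fz 0.41 clk 11.25
clock: 11.55
ee_pos: [0.5015, 0.1064, 0.0294]
eef_rot: [-0.266, -2.158, 2.172]
wrist_force: [-0.1, 1.3, -0.2]
gripper_width: 0.0239
lane x -96.7 y 0.0 z 29.4 | F along lane -0.35  Fy 1.29 Fz -0.15 clk 11.55
```

```bash
python3 -m handwheel '[{"x":-0.003,"y":0,"z":0,"ax":0,"ay":0,"az":0},{"x":-0.006,"y":0.0005,"z":0,"ax":0,"ay":0,"az":0},{"x":-0.008,"y":0.0005,"z":0,"ax":0,"ay":0,"az":0}]'
python3 st.py
```

```text
clock: 11.85
ee_pos: [0.5035, 0.106, 0.0294]
eef_rot: [-0.266, -2.158, 2.172]
wrist_force: [-1.4, -0.2, 0.6]
gripper_width: 0.0237
lane x -94.6 y 0.0 z 29.4 | F along lane -1.36  Fy -0.45 Fz 0.55 clk 11.85
```

```bash
python3 -m handwheel '[{"x":-0.003,"y":0,"z":0,"ax":0,"ay":0,"az":0},{"x":-0.006,"y":0.0005,"z":0,"ax":0,"ay":0,"az":0},{"x":-0.006,"y":0.0005,"z":0,"ax":0,"ay":0,"az":0}]'
python3 st.py
```

```text
clock: 12.15
ee_pos: [0.5052, 0.1058, 0.0294]
eef_rot: [-0.267, -2.159, 2.172]
wrist_force: [-0.9, -0.1, -1.1]
gripper_width: 0.0242
lane x -92.9 y 0.0 z 29.4 | F along lane -0.86  Fy -0.24 Fz -1.05 clk 12.15
```

```bash
python3 -m handwheel '[{"x":-0.003,"y":0,"z":0,"ax":0,"ay":0,"az":0},{"x":-0.006,"y":0.0005,"z":0,"ax":0,"ay":0,"az":0},{"x":-0.006,"y":0.0005,"z":0,"ax":0,"ay":0,"az":0}]'
python3 st.py
```

```text
clock: 12.45
ee_pos: [0.5068, 0.1055, 0.0294]
eef_rot: [-0.267, -2.159, 2.172]
wrist_force: [0.0, 0.3, 0.1]
gripper_width: 0.0239
lane x -91.3 y -0.0 z 29.4 | F along lane -0.01  Fy 0.29 Fz 0.09 clk 12.45
```

```bash
python3 -m handwheel '[{"x":-0.003,"y":0,"z":0,"ax":0,"ay":0,"az":0},{"x":-0.006,"y":0.0005,"z":0,"ax":0,"ay":0,"az":0},{"x":-0.006,"y":0.0005,"z":0,"ax":0,"ay":0,"az":0}]'
python3 st.py
```

```text
clock: 12.75
ee_pos: [0.5077, 0.1054, 0.0294]
eef_rot: [-0.265, -2.158, 2.171]
wrist_force: [-3.9, 0.4, 1.8]
gripper_width: 0.0241
lane x -90.4 y 0.0 z 29.4 | F along lane -3.94  Fy -0.30 Fz 1.79 clk 12.75
```

```bash
python3 -m handwheel '[{"x":-0.003,"y":0,"z":0,"ax":0,"ay":0,"az":0},{"x":-0.005,"y":0.0005,"z":0,"ax":0,"ay":0,"az":0}]'
python3 st.py
```

```text
clock: 12.95
ee_pos: [0.5081, 0.1054, 0.0293]
eef_rot: [-0.263, -2.157, 2.17]
wrist_force: [-7.0, 0.4, 5.5]
gripper_width: 0.024
lane x -90.0 y 0.1 z 29.3 | F along lane -7.00  Fy -0.78 Fz 5.52 clk 12.95
```

```bash
python3 -m handwheel '[{"x":-0.004,"y":-0.003,"z":0,"ax":0,"ay":0,"az":0},{"x":-0.004,"y":-0.003,"z":0,"ax":0,"ay":0,"az":0}]'
python3 st.py
```

```text
clock: 13.15
ee_pos: [0.5081, 0.1053, 0.0294]
eef_rot: [-0.26, -2.156, 2.169]
wrist_force: [-4.1, 1.6, -0.5]
gripper_width: 0.0237
lane x -89.9 y 0.0 z 29.4 | F along lane -4.30  Fy 0.89 Fz -0.50 clk 13.15
```

```bash
python3 -m handwheel '[{"x":-0.005,"y":-0.002,"z":0,"ax":0,"ay":0,"az":0.003},{"x":-0.007,"y":-0.002,"z":0,"ax":0,"ay":0,"az":0.003},{"x":-0.007,"y":-0.002,"z":0,"ax":0,"ay":0,"az":0.003}]'
python3 st.py;
```

```text
clock: 13.45
ee_pos: [0.5086, 0.1052, 0.0294]
eef_rot: [-0.26, -2.156, 2.169]
wrist_force: [-7.1, 1.0, 1.4]
gripper_width: 0.0242
lane x -89.5 y 0.0 z 29.4 | F along lane -7.16  Fy -0.24 Fz 1.39 clk 13.45
```

```bash
python3 -m handwheel '[{"x":-0.007,"y":-0.002,"z":0,"ax":0,"ay":0,"az":0.003},{"x":-0.009,"y":-0.002,"z":0,"ax":0,"ay":0,"az":0.003},{"x":-0.009,"y":-0.002,"z":0,"ax":0,"ay":0,"az":0.003}]'
python3 st.py;
```

```text
clock: 13.75
ee_pos: [0.5088, 0.1052, 0.0294]
eef_rot: [-0.258, -2.155, 2.169]
wrist_force: [-8.2, 2.3, 2.8]
gripper_width: 0.0243
lane x -89.2 y 0.0 z 29.4 | F along lane -8.49  Fy 0.90 Fz 2.76 clk 13.75
```

```bash
python3 -m handwheel '[{"x":-0.009,"y":-0.003,"z":0,"ax":0,"ay":0,"az":0.003},{"x":-0.011,"y":-0.003,"z":0,"ax":0,"ay":0,"az":0.003},{"x":-0.011,"y":-0.003,"z":0,"ax":0,"ay":0,"az":0.003}]'
python3 st.py;
```

```text
clock: 14.05
ee_pos: [0.509, 0.1051, 0.0294]
eef_rot: [-0.255, -2.154, 2.168]
wrist_force: [-9.2, 2.0, 3.3]
gripper_width: 0.0238
lane x -89.0 y -0.0 z 29.4 | F along lane -9.40  Fy 0.46 Fz 3.26 clk 14.05
```

```bash
python3 -m handwheel '[{"x":-0.012,"y":-0.006,"z":0,"ax":0,"ay":0,"az":0.005},{"x":-0.0135,"y":-0.006,"z":0,"ax":0,"ay":0,"az":0.005},{"x":-0.0135,"y":-0.006,"z":0,"ax":0,"ay":0,"az":0.005}]'
python3 st.py;
```

```text
clock: 14.35
ee_pos: [0.5093, 0.105, 0.0295]
eef_rot: [-0.253, -2.153, 2.168]
wrist_force: [-8.4, 1.0, 1.0]
gripper_width: 0.024
lane x -88.7 y -0.1 z 29.5 | F along lane -8.43  Fy -0.38 Fz 1.00 clk 14.35
```

```bash
python3 -m handwheel '[{"x":-0.0145,"y":-0.006,"z":0,"ax":0,"ay":0,"az":0.005},{"x":-0.016,"y":-0.006,"z":0,"ax":0,"ay":0,"az":0.005},{"x":-0.016,"y":-0.006,"z":0,"ax":0,"ay":0,"az":0.005}]'
python3 st.py;
```

```text
clock: 14.65
ee_pos: [0.5095, 0.1049, 0.0295]
eef_rot: [-0.248, -2.151, 2.166]
wrist_force: [-10.6, 2.2, 1.8]
gripper_width: 0.024
lane x -88.6 y -0.1 z 29.5 | F along lane -10.82  Fy 0.39 Fz 1.82 clk 14.65
```

```bash
python3 -m handwheel '[{"x":-0.0155,"y":-0.006,"z":0,"ax":0,"ay":0,"az":0.006},{"x":-0.0155,"y":-0.006,"z":0,"ax":0,"ay":0,"az":0.006},{"x":-0.0155,"y":-0.006,"z":0,"ax":0,"ay":0,"az":0.006},{"x":-0.0155,"y":-0.006,"z":0,"ax":0,"ay":0,"az":0.006}]'
python3 st.py;
```

```text
clock: 15.05
ee_pos: [0.5095, 0.1049, 0.0295]
eef_rot: [-0.245, -2.149, 2.166]
wrist_force: [-10.6, 2.0, 1.5]
gripper_width: 0.024
lane x -88.5 y -0.1 z 29.5 | F along lane -10.80  Fy 0.20 Fz 1.55 clk 15.05
```

```bash
python3 -m handwheel '[{"x":-0.0155,"y":-0.006,"z":0,"ax":0,"ay":0,"az":0.007},{"x":-0.0155,"y":-0.006,"z":0,"ax":0,"ay":0,"az":0.007},{"x":-0.0155,"y":-0.006,"z":0,"ax":0,"ay":0,"az":0.007},{"x":-0.0155,"y":-0.006,"z":0,"ax":0,"ay":0,"az":0.007},{"x":-0.0155,"y":-0.006,"z":0,"ax":0,"ay":0,"az":0.007},{"x":-0.0155,"y":-0.006,"z":0,"ax":0,"ay":0,"az":0.007},{"x":-0.0155,"y":-0.006,"z":0,"ax":0,"ay":0,"az":0.007}]'
python3 st.py; python3 - <<'E'
from h import *
p,C,s=tool();print(C.as_matrix().round(3))
E
```

```text
clock: 15.75
ee_pos: [0.5095, 0.105, 0.0295]
eef_rot: [-0.243, -2.148, 2.166]
wrist_force: [-10.7, 2.4, 2.4]
gripper_width: 0.0236
lane x -88.5 y -0.1 z 29.5 | F along lane -10.98  Fy 0.57 Fz 2.39 clk 15.75
[[-0.984  0.054 -0.169]
 [ 0.169 -0.013 -0.986]
 [-0.055 -0.998  0.003]]
```

```bash
python3 -m handwheel '[{"x":-0.016,"y":-0.008,"z":0,"ax":0,"ay":0,"az":0.007},{"x":-0.0166,"y":-0.008,"z":0,"ax":0,"ay":0,"az":0.007},{"x":-0.0166,"y":-0.008,"z":0,"ax":0,"ay":0,"az":0.007}]'
python3 st.py
```

```text
clock: 16.05
ee_pos: [0.5096, 0.1049, 0.0296]
eef_rot: [-0.241, -2.147, 2.165]
wrist_force: [-8.7, 2.1, -0.3]
gripper_width: 0.024
lane x -88.4 y -0.1 z 29.6 | F along lane -8.97  Fy 0.59 Fz -0.26 clk 16.05
```

```bash
python3 -m handwheel '[{"x":-0.0165,"y":-0.005,"z":0,"ax":0,"ay":0,"az":0.007},{"x":-0.0175,"y":-0.005,"z":0,"ax":0,"ay":0,"az":0.007},{"x":-0.0175,"y":-0.005,"z":0,"ax":0,"ay":0,"az":0.007}]'
python3 st.py
```

```text
clock: 16.35
ee_pos: [0.5097, 0.1049, 0.0295]
eef_rot: [-0.237, -2.145, 2.165]
wrist_force: [-12.3, 2.5, 3.9]
gripper_width: 0.0235
lane x -88.4 y -0.1 z 29.5 | F along lane -12.53  Fy 0.37 Fz 3.95 clk 16.35
```

```bash
python3 -m handwheel '[{"x":-0.0165,"y":-0.0065,"z":0,"ax":0,"ay":0,"az":0.007},{"x":-0.0165,"y":-0.0065,"z":0,"ax":0,"ay":0,"az":0.007},{"x":-0.0165,"y":-0.0065,"z":0,"ax":0,"ay":0,"az":0.007},{"x":-0.0165,"y":-0.0065,"z":0,"ax":0,"ay":0,"az":0.007},{"x":-0.0165,"y":-0.0065,"z":0,"ax":0,"ay":0,"az":0.007},{"x":-0.0165,"y":-0.0065,"z":0,"ax":0,"ay":0,"az":0.007},{"x":-0.0165,"y":-0.0065,"z":0,"ax":0,"ay":0,"az":0.007}]'
python3 st.py
```

```text
clock: 17.05
ee_pos: [0.5097, 0.1049, 0.0296]
eef_rot: [-0.235, -2.144, 2.164]
wrist_force: [-10.7, 3.1, 2.3]
gripper_width: 0.0239
lane x -88.4 y -0.1 z 29.6 | F along lane -11.11  Fy 1.27 Fz 2.30 clk 17.05
```

Held at about 10–11 N (wrist) for well over half a second. Now I'll back off slowly, so the sprung stop relaxes with the mould still touching it.

```bash
python3 -m handwheel '[{"x":-0.014,"y":-0.0055,"z":0,"ax":0,"ay":0,"az":0.006},{"x":-0.011,"y":-0.004,"z":0,"ax":0,"ay":0,"az":0.004},{"x":-0.008,"y":-0.003,"z":0,"ax":0,"ay":0,"az":0.003},{"x":-0.005,"y":-0.002,"z":0,"ax":0,"ay":0,"az":0},{"x":-0.002,"y":-0.001,"z":0,"ax":0,"ay":0,"az":0},{"x":0.001,"y":0,"z":0,"ax":0,"ay":0,"az":0},{"x":0.004,"y":0,"z":0,"ax":0,"ay":0,"az":0},{"x":0.007,"y":0,"z":0,"ax":0,"ay":0,"az":0}]'
python3 st.py
python3 -m handwheel '[{"x":0.003,"y":0,"z":0,"ax":0,"ay":0,"az":0},{"x":0.006,"y":0,"z":0,"ax":0,"ay":0,"az":0},{"x":0.01,"y":0,"z":0,"ax":0,"ay":0,"az":0},{"x":0.015,"y":0,"z":0,"ax":0,"ay":0,"az":0},{"x":0.03,"y":0,"z":0,"ax":0,"ay":0,"az":0},{"x":0.06,"y":0,"z":0,"ax":0,"ay":0,"az":0},{"x":0.09,"y":-0.01,"z":0,"ax":0,"ay":0,"az":0},{"x":0.1,"y":-0.02,"z":0,"ax":0,"ay":0,"az":0}]'
python3 st.py
```

```text
clock: 17.85
ee_pos: [0.5081, 0.1052, 0.0295]
eef_rot: [-0.235, -2.144, 2.164]
wrist_force: [-2.1, 0.3, 1.5]
gripper_width: 0.0239
lane x -90.0 y -0.0 z 29.5 | F along lane -2.13  Fy -0.04 Fz 1.52 clk 17.85
clock: 18.65
ee_pos: [0.482, 0.1097, 0.0332]
eef_rot: [-0.234, -2.144, 2.164]
wrist_force: [0.1, -0.0, -0.4]
gripper_width: 0.0243
lane x -116.4 y -0.0 z 33.2 | F along lane 0.15  Fy -0.01 Fz -0.36 clk 18.65
```

Clear of the mould. I'll raise the tool, move away and look.

```bash
python3 -m handwheel '[{"x":0.02,"y":-0.08,"z":0,"ax":0,"ay":0,"az":0},{"x":0.06,"y":-0.2,"z":0,"ax":0,"ay":0,"az":0},{"x":0.1,"y":-0.35,"z":0,"ax":0,"ay":0,"az":0},{"x":0.2,"y":-0.5,"z":0,"ax":0,"ay":0,"az":0},{"x":0.3,"y":-0.6,"z":0,"ax":0,"ay":0,"az":0},{"x":0.4,"y":-0.6,"z":0,"ax":0,"ay":0,"az":0},{"x":0.4,"y":-0.6,"z":0,"ax":0,"ay":0,"az":0},{"x":0.4,"y":-0.6,"z":0,"ax":0,"ay":0,"az":0}]'
python3 look.py d
python3 - <<'E'
import numpy as np,cv2
from rig import r
f=np.load("pics/d.npz")
for n,dd in(("w","dw"),("t","dt")):
    X,Y,Z=np.moveaxis(f[n],-1,0);k=(f[dd]>0)&(abs(Y)<12)
    print(n,[(x,round(float(np.median(Z[k&(X>x)&(X<=x+3)])),0)) for x in range(-100,85,3) if (k&(X>x)&(X<=x+3)).sum()>2])
    m=(f[dd]>0)&(Z>50)&(Z<62)&(X<-15)&(X>-100)&(abs(Y)<45);q=f[n][m];print(q[:,2].mean(),cv2.minAreaRect(q[:,:2].astype(np.float32)))
p,_=r.read_camera("scene");cv2.imwrite("pics/ds.png",cv2.resize(p[190:325,230:400,::-1],None,fx=4.4,fy=4.4,interpolation=cv2.INTER_CUBIC))
E
```

```text
clock: 19.45
ee_pos: [0.3765, 0.1285, 0.1785]
eef_rot: [-0.235, -2.145, 2.165]
wrist_force: [1.0, -0.2, -0.3]
gripper_width: 0.0238
TCP lane mm [-223.6    0.9  178.5] jaw yaw err [-0.16796584 -0.98578038]
w [(-100, 19.0), (-97, 19.0), (-94, 19.0), (-91, 19.0), (-88, 19.0), (-85, 19.0), (-82, 37.0), (-79, 57.0), (-76, 57.0), (-73, 57.0), (-70, 56.0), (-67, 43.0), (-64, 43.0), (-61, 43.0), (-58, 43.0), (-55, 43.0), (-52, 43.0), (-49, 43.0), (-46, 43.0)]
56.50610288690249 ((-64.25550842285156, -0.2152996063232422), (31.967790603637695, 54.162479400634766), 0.17043040692806244)
t [(-100, 21.0), (-97, 19.0), (-94, 18.0), (-91, 20.0), (-88, 19.0), (-85, 19.0), (-82, 38.0), (-79, 57.0), (-76, 57.0), (-73, 56.0), (-70, 49.0), (-67, 43.0), (-64, 41.0), (-61, 42.0), (-58, 44.0), (-55, 42.0), (-52, 43.0), (-49, 44.0), (-46, 42.0), (-43, 41.0), (-40, 43.0), (-37, 42.0), (-34, 44.0), (-31, 51.0), (-28, 55.0), (-25, 56.0), (-22, 57.0), (-19, 59.0), (-16, 70.0), (-13, 85.0), (-10, 85.0), (-7, 83.0), (-4, 85.0), (-1, 84.0), (2, 84.0), (5, 84.0), (8, 86.0), (11, 85.0), (14, 82.0), (23, 46.0), (26, 50.0), (29, 56.0), (32, 58.0), (35, 57.0), (38, 56.0), (41, 46.0), (44, 41.0), (47, 39.0), (50, 44.0), (53, 46.0), (56, 45.0), (59, 45.0), (62, 47.0), (65, 46.0), (68, 42.0), (71, 43.0), (77, 20.0), (80, 19.0), (83, 17.0)]
56.027843100513024 ((-48.769386291503906, -0.19521331787109375), (66.91097259521484, 54.255374908447266), 0.3859643042087555)
```

View pics/dt.png

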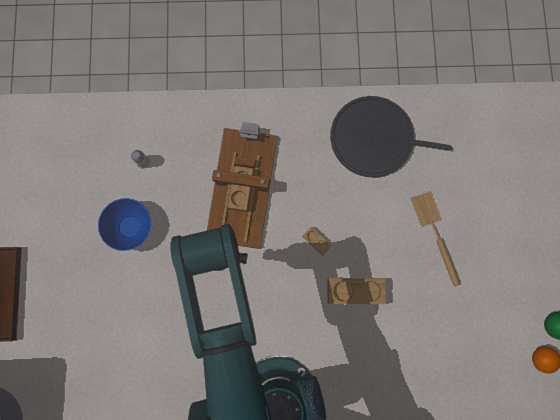

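View pics/ds.png

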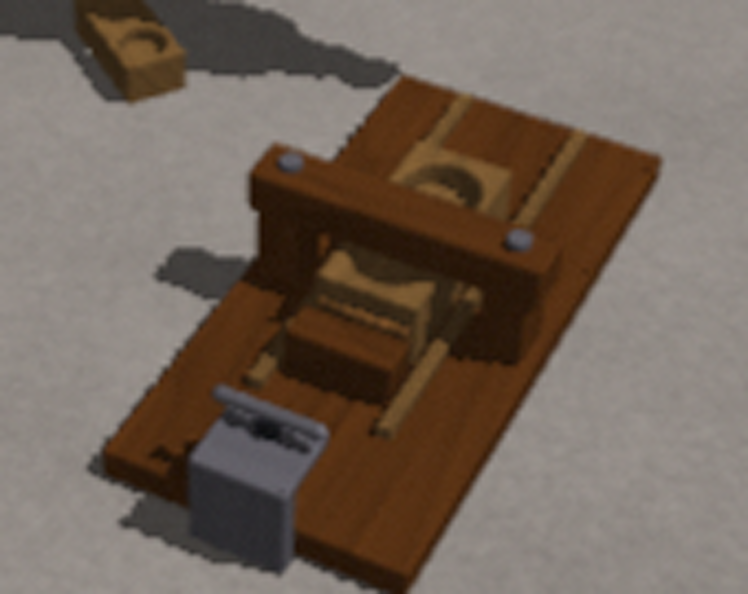

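View pics/dw.png

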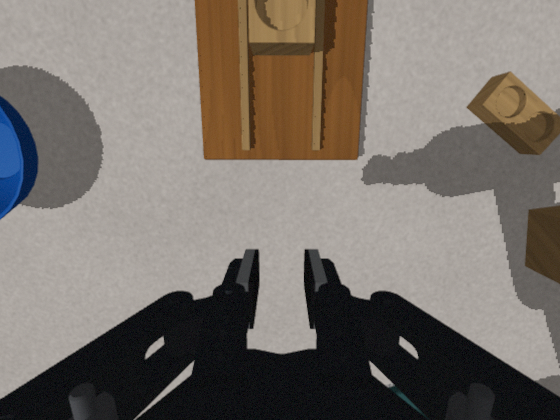

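The pictures show the mould flat under the bar, hollows up, with its far end against the cork strip at about (365,310) in the scene zoom, and the robot clear of it. A quick check that the bystanders haven't moved, then I'll hand in.

```bash
python3 - <<'E'
from h import *
f=np.load("pics/d.npz")["dt"];d0=np.load("pics/top0.npy");c=r.calibration("top");v,u=np.mgrid[:420,:560]
for nm,b,h in(("large",(322,392,270,308),.053),("small",(298,338,222,260),.0295)):
  for d in(d0,f):
    P=cloud(d,c);m=(u>=b[0])&(u<=b[1])&(v>=b[2])&(v<=b[3])&(d>0)&(abs(P[...,2]-h)<.006);print(nm,rect(P,m))
for nm,b in dict(bowl=(92,160,192,256),shaker=(125,155,142,175),budare=(325,460,90,180),spat=(405,465,185,290)).items():
  s=np.s_[b[2]:b[3],b[0]:b[1]];e=abs(d0[s]-f[s]);print(nm,np.median(e),(e>.01).mean())
print(np.abs(r.state()["joint_velocities"]).max(),r.state()["clock"])
r.finish_job()
E
```

```text
large (array([ 279.4, -224.7]), array([155.9,  68.3]), 88.37, 671)
large (array([ 279.4, -225.1]), array([156.1,  68.3]), 88.42, 688)
small (array([ 423.3, -120.4]), array([80.5, 37.4]), 43.01, 176)
small (array([ 423.1, -120.4]), array([80.6, 37.3]), 43.35, 164)
bowl 0.0032064319 0.04021139705882353
shaker 0.0033347607 0.049494949494949494
budare 0.0033836365 0.05176954732510288
spat 0.0032795072 0.047619047619047616
0.008373428403012525 19.6
the job is handed in; nothing more can be done
```

The mould cleared the bar and is home against the cork stop. I handed the job in at about 19.6 s; no verdict is reported.

- **Placing:** I laid the middle-sized mould flat and hollows up between the rails, wholly in front of the bar (lane x about −158 to −39 mm). I then pushed it under the bar with the part-open fingers on its rear face.
- **Pushing:** I felt the stop with the mould's front at about 40 mm along the lane. I kept it pressed for about 2 s, with wrist readings mostly 9–11 N. I then backed off slowly until the fingers were clear.
- **Force uncertainty:** One wrist reading reached 12.5 N. The wrist force also includes sliding friction, which varied with how much the tool pressed down. The force on the stop itself is therefore an estimate: about 9–10 N from the spring travel, below 13 N.
- **Last checks:** The mould is level under the bar, square in the lane to about 0.4°, with its front end at the cork face as far as the cameras can show. The other two moulds moved less than 0.5 mm, the bowl, shaker, budare and spatula show no change, and the robot is touching nothing.

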